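Find the cash drawer's concealed release by feel and press it

TASK

The cash drawer on the counter is shut, and its catch is a black push button hidden in the round black cover on top of the box: with the fingertips, gently feel round the flat cover for the sunken button, press it in until the drawer springs open, then let go and move clear. Do not pinch, lift or shift anything, and leave the two tumblers and the card reader where they are.

Things in the scene. Friction and masses are not known exactly. Their poses are not given: they have to be found in the camera images.
- cashbox: low dark steel cash box, 200 mm deep (its x) by 220 mm wide (its y) by 60 mm high, fixed to the counter; origin at the centre of its underside, z up; the drawer is in its front, which faces along its -x. On its top, centred, sits a rigid flat round black plastic cover, 180 mm across, 14 mm thick, left turned to an unknown angle that no reading gives
- cover_centre (a point): centre of the cover's flat face, 74 mm above the counter; axes as the box's, not the cover's. The hidden button, round, the same black, 45 mm across in a 48 mm hole, has its centre 50 mm from this point in an unknown direction; its face lies 2 mm below the cover's face
- release (a joint): how far the button is pressed straight down, m: 0 out, 0.008 fully in (then 10 mm below the cover's face); a spring pushes it back with about 1.4 N at the start and 5 N fully in; the catch lets the drawer go at about 0.005
- drawer (a joint): how far the drawer has slid out toward the robot (along the box's -x), m: 0 shut and held by the catch; when the button is pressed a spring drives it out by itself in about 1 s and it stays out, 0.065 fully open
- tumbler_r: loose clear tumbler standing upside down, 69 mm across, 88 mm high, to the right of the box; origin at the centre of its underside; leave alone
- tumbler_l: loose clear tumbler standing upside down, 69 mm across, 88 mm high, to the left of the box; origin at the centre of its underside; leave alone
- reader: loose black card reader, 165 x 74 x 24 mm, lying on the counter to the right; origin at the centre of its underside; leave alone

How it is judged (in metres and radians):
On the way:
1. the concealed button is pressed in (value of joint release above 0.003 m), for 0.05 s.
At the end, for the whole second after the job is handed in: The drawer has sprung at least 50 mm open, the button is let go (back out to within 2 mm), and both tumblers and the card reader stand upright within 20 mm of where they were (value of joint drawer above 0.05 m and value of joint release below 0.002 m and distance of each of tumbler_r, tumbler_l, reader from where it was at the start of the episode below 0.02 m and angle between each of tumbler_r, tumbler_l, reader's own z axis and vertical below 0.1 rad); the robot touches nothing.
It fails at once if a tumbler or the card reader is lifted, knocked or shifted by more than 20 mm (distance of any of tumbler_r, tumbler_l, reader from where it was at the start of the episode above 0.02 m).
It fails at once if the fingers bear on something with more than 60 N (feel gently) (contact force between the fingers and anything else above 60 N).
It also fails if it takes over 64 s, if anything falls off the work surface, if the arm or the gripper's body presses on something with over 40 N, if the wrist force passes 120 N, or if a joint passes its speed limit or range.

ROBOT

A 7-joint arm with a two-finger parallel gripper is mounted at the origin on a cart in front of the work surface, level with it; the furniture and walls round the work are solid. World frame = base frame: x ahead of the robot, y to its left, z up, the work surface at z = 0. Lengths are in m, angles in degrees, forces in N, time in s.
With the tool pointing down it reaches from about 0.425 to 0.875 m from the base axis. Payload 4.7 kg.
Tool frame: the origin (TCP) lies between the finger pads; the fingertips stand env.tip_reach ahead of it and the grasp point (between the pads) lies 2 mm behind it (env.tip_reach is the distance from the TCP to the fingertips, in m); z points along the fingers, y is the line along which they close (so a half turn about z gives the same grasp; the last joint's range is limited). The gripper opens to 87 mm and grips with 3 to 60 N. Pads are 19 mm wide; open, the fingers measure 117 mm over their backs; the gripper's body (75 mm by 190 mm) begins 51 mm behind the grasp point.
Start: joints at [69.563, 18.392, -4.016, 83.108, 1.295, 78.541, -3.26], TCP at [0.236, -0.606, 0.24] pointing down, gripper open.
Joint ranges: [-163.93, 163.93], [-17.29, 119.83], [-79.2, 71.16], [3.27, 140.29], [-89.18, 269.18], [5.43, 117.66], [-154.24, 154.24]. Speed limits (degrees/s): [147.25, 147.25, 180, 180, 180, 180, 180].

INTERFACE

Orientations are given as [roll, pitch, yaw] about the fixed x, y, z axes, in that order (R = Rz(yaw) Ry(pitch) Rx(roll)).
In Python, from cell import env gives the robot as it stands.
- The arm moves only by the tool tcp_steps, called after "Call:" as name(argument=value, ...), one argument or row to a line, values as JSON. Schema: {"type":"object","properties":{"moves":{"type":"array","items":{"type":"object","properties":{"pos":{"type":"array","items":{"type":"number"},"minItems":3,"maxItems":3},"rz":{"type":"number"},"aperture":{"type":"number"}},"additionalProperties":false,"required":["aperture"]},"minItems":1,"maxItems":8},"squeeze":{"type":"number"},"only":{"type":"string"},"quiet":{"type":"boolean"},"lines":{"type":"string"}},"required":["moves"],"additionalProperties":false}. moves is a list of rows, 1 to 8 of them, each an object with the fields pos (a list: dx, dy, dz in parts of the range, where 1.0 means 750 mm), rz (a turn about the tool's z in normalised numbers (1 is 45 degrees)), aperture (the finger opening in m); a field left out counts as zero (the opening has to be given); each row is the pose to reach, as a shift and turn from the pose commanded when the call began, along the tool's axes at that moment; what a row does not reach only later rows make up. A row lasts 1/12 s, in which the tool goes at most 0.0417 m and 7.16 degrees, less where a joint would pass 70% of its speed; a pose out of reach is approached as far as the arm can. The fingers move at their own pace and stop on an object; squeeze is the grip in N (left out, the last holds). Time passes only in rows, so rows that do not move let the fingers close. The tool returns the time, the measured TCP pose, the force, the opening and the grip force at its end. only (a regular expression) keeps the lines of the reply that match it, lines (a string "A,B") keeps lines A to B, and quiet returns only ok. Shift and turn numbers lie between -1 and 1, and a call with a number outside is refused. Input that does not fit is refused with a message, and nothing moves.
- env.get_obs(): the state, without advancing time (a new reading comes with each control period).
- env.read_camera(name): name is "scene" or "top"; returns a dict with "color" (384x512x3 uint8, blue, green, red), "fx", "fy", "cx", "cy" (pixels), "world_from_camera" (4x4, takes a point from camera to world coordinates). Camera axes: x right, y down, z forward; pixel columns grow to the right and rows downward; lengths in m; the calibration is good to about 2 mm. A picture is of the moment at which its call begins. There is no depth.
- env.sign_off(): hands the job in; it is judged then, once.
The state is a dict: "time_s": time; "qpos": joint angles; "joint_velocities": joint speeds; "effort": joint torques, N m; "tool_pos": TCP position; "tool_rot": TCP orientation; "force": force on the tool from outside, world axes, zero at the start; "wrist_torque": the same for the moment, N m; "grip_width": finger opening in m; "grasp_force": force on a finger pad.
Only numpy, scipy, OpenCV 4.12 (cv2) and the standard library are available. Lean on these libraries where they do the work, as an engineer would, in place of code of your own. Each camera call takes 0.05 s, during which the arm holds its last target. There are 200 camera calls.

## Working session

There is one attempt and no reset: what is moved stays moved. The work goes in short steps, Python scripts to look and compute and a tool call to move; the robot and the scene stay as the last step left them, time stands still between calls to the robot, and variables do not carry over. Pictures are saved under pics/ and viewed, at most 10 in all, crops included, and the job is handed in when it is done.

```bash
mkdir -p pics; ls
```

Run:
```python
from cell import env
import cv2
o=env.get_obs()
print(o['time_s'],o['tool_pos'],o['tool_rot'],o['force'],o['grip_width'],env.tip_reach)
for n in ("scene","top"):
    c=env.read_camera(n); cv2.imwrite(f"pics/{n}0.png",c["color"]); print(n,c["fx"],c["fy"],c["cx"],c["cy"],c["world_from_camera"].tolist() if hasattr(c["world_from_camera"],'tolist') else c["world_from_camera"])
```

```text
cell.py
pics
0.0 [ 0.23529413 -0.60534101  0.23846807] [-1.79889544e+02  5.91001883e-03  2.12489495e+01] [-0.44579789 -0.13592653 -0.20729508] 0.08702912072302475 0.017
scene 496.0922643746773 496.0922643746773 258.6134950899636 190.87679937406278 [[-0.8273541333651073, -0.32412404435580694, 0.4587251267089116, -0.14083481447661325], [-0.5616684503409292, 0.4828034183187908, -0.6718849686898122, 1.138520496492849], [-0.0036999858501663725, -0.8135382370424427, -0.5814996534604151, 0.8793057018048683], [0.0, 0.0, 0.0, 1.0]]
top 407.30800686036775 407.30800686036775 256.62012602912694 189.5903384148151 [[0.016974173845923583, -0.994586823449559, 0.10251306279086682, 0.34839843025161726], [-0.9998200280273519, -0.01775294286755232, -0.006689138578826524, 0.1882929353918124], [0.008472837637633063, -0.10238107071161769, -0.9947091672354834, 1.3898634505576084], [0.0, 0.0, 0.0, 1.0]]
```

View pics/scene0.png

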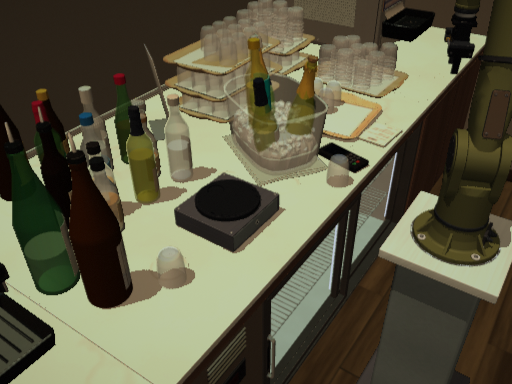

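View pics/top0.png

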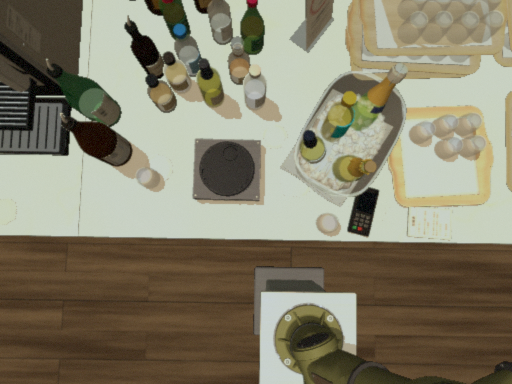

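The scene view shows the box at about (228,211), with its cover at about (227,200). In the top view the box is at (227,170), with a faint round mark near (230,153). The tumblers are at about (147,177) and (328,223), and the reader is at (363,211). Next I'll measure the cover and enhance the contrast.

Create h.py:
```python
import numpy as np, cv2
from cell import env
def ray(c,u,v,z):
    T=np.array(c["world_from_camera"]); d=T[:3,:3]@[(u-c["cx"])/c["fx"],(v-c["cy"])/c["fy"],1]
    return T[:3,3]+d*(z-T[2,3])/d[2]
def to_tool(p):
    from scipy.spatial.transform import Rotation as R
    o=env.get_obs(); return R.from_euler('xyz',o['tool_rot'],degrees=True).inv().apply(np.array(p)-o['tool_pos'])
```

Run:
```python
from h import *
tiles=[]
for n,(u,v),r in (("top",(227,170),45),("scene",(227,203),60)):
    c=env.read_camera(n); g=np.mean([env.read_camera(n)["color"].max(2).astype(float) for _ in range(4)],0)
    crop=g[v-r:v+r,u-r:u+r]; m=(crop<36).astype(np.uint8)
    print(n,np.percentile(crop,[2,10,30,50,70,90]), crop[r-8:r+8:4,r-8:r+8:4].round())
    thr=cv2.threshold(crop.astype(np.uint8),0,255,cv2.THRESH_OTSU)[0]
    for t in (30,36,42,50,60):
        m=(crop<t).astype(np.uint8); cs,_=cv2.findContours(m,0,1); k=max(cs,key=cv2.contourArea,default=None)
        if k is not None and len(k)>5:
            e=cv2.fitEllipse(cv2.convexHull(k)); print(t,e,ray(c,e[0][0]+u-r,e[0][1]+v-r,.074).round(4))
    big=cv2.resize(np.clip((crop-5)*4,0,255).astype(np.uint8),(390,390),interpolation=cv2.INTER_CUBIC); tiles.append(big)
cv2.imwrite("pics/c1.png",np.hstack(tiles))
```

```text
top [ 50.5    55.25   83.75  149.125 208.5   209.   ] [[58. 57. 56. 56.]
 [54. 56. 55. 54.]
 [58. 58. 59. 57.]
 [57. 57. 56. 55.]]Traceback (most recent call last):
  File "<stdin>", line 11, in <module>
cv2.error: OpenCV(4.12.0) /io/opencv/modules/imgproc/src/shapedescr.cpp:361: error: (-201:Incorrect size of input array) There should be at least 5 points to fit the ellipse in function 'fitEllipseNoDirect'
```

Run:
```python
from h import *
tiles=[]
for n,(u,v),r in (("top",(227,170),45),("scene",(227,203),60)):
    c=env.read_camera(n); g=np.mean([env.read_camera(n)["color"].max(2).astype(float) for _ in range(4)],0)
    crop=g[v-r:v+r,u-r:u+r]
    for t in (35,45,60,66,72,80):
        m=(crop<t).astype(np.uint8); cs,_=cv2.findContours(m,0,1)
        k=max(cs,key=cv2.contourArea,default=None)
        if k is not None and cv2.contourArea(k)>500:
            e=cv2.fitEllipse(cv2.convexHull(k)); print(n,t,np.round(e[0]+e[1],1)+[u-r,v-r,0,0],ray(c,e[0][0]+u-r,e[0][1]+v-r,.074).round(4))
    lo=np.median(crop[r-10:r+10,r-10:r+10]); print(n,lo)
    tiles.append(cv2.resize(np.clip((crop-lo)*8+100,0,255).astype(np.uint8),(390,390),interpolation=cv2.INTER_CUBIC))
cv2.imwrite("pics/c1.png",np.hstack(tiles))
```

```text
top 60 [226.9 168.7  53.5  53.7] [0.5507 0.2776 0.074 ]
top 66 [226.8 168.6  54.   54.1] [0.5511 0.278  0.074 ]
top 72 [226.8 168.6  54.3  54.8] [0.5513 0.278  0.074 ]
top 80 [226.9 168.6  54.7  55.4] [0.5511 0.2776 0.074 ]
top 56.5
scene 35 [227.5 200.2  41.5  66.6] [0.5403 0.2914 0.074 ]
scene 45 [227.4 200.1  42.2  66.8] [0.5406 0.2913 0.074 ]
scene 60 [227.4 200.3  43.6  67.4] [0.54   0.2919 0.074 ]
scene 66 [226.6 213.2  69.3 101.5] [0.5077 0.3382 0.074 ]
scene 72 [225.9 212.6  72.5 100.6] [0.5106 0.3375 0.074 ]
scene 80 [226.3 212.2  73.6 102. ] [0.5107 0.3355 0.074 ]
scene 15.5
```

View pics/c1.png

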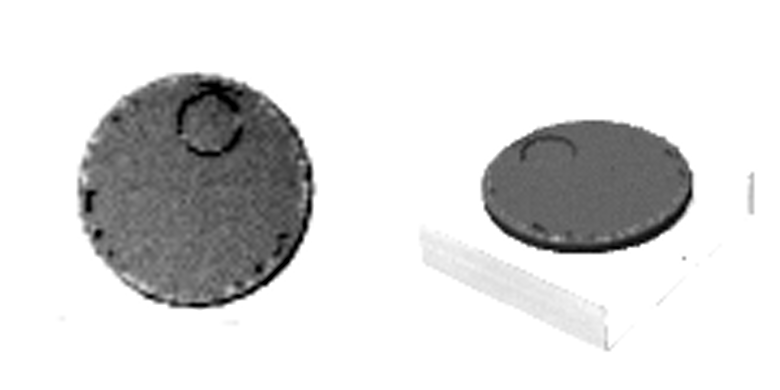

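The enhanced top view shows a ring at about crop (210,123), which is image (230.5,153.4). The scene view shows it at crop (548,150). In the top view it sits about 50 mm from the centre and is about 47 mm wide, which matches the button. I'll cross-check the two views and look at the bucket area for the approach path.

Run:
```python
from h import *
t=env.read_camera("top"); s=env.read_camera("scene")
print("ring top",ray(t,182+210*90/390,124.8+123*90/390,.073),"scene",ray(s,167+158*120/390,143+150*120/390,.073))
b=t["color"][135:205,190:265].max(2); cs,_=cv2.findContours((b<150).astype(np.uint8),0,1);k=max(cs,key=cv2.contourArea);r=cv2.minAreaRect(k);print("box rect",r,ray(t,r[0][0]+190,r[0][1]+135,.06))
for n,u,v,z in (("tumL",147,177,.088),("tumR",328,223,.088),("reader near",356,232,.02),("bucket near",345,195,.13),("bucket left",295,160,.13),("bottle",350,170,.25),("bottle dark",308,137,.25)): print(n,ray(t,u,v,z).round(3))
cv2.imwrite("pics/b.png",np.hstack([cv2.resize(t["color"][55:245,270:420],(395,500)),cv2.resize(s["color"][20:190,220:354],(395,500))]))
```

```text
ring top [0.60255661 0.2672287  0.073     ] scene [0.60023503 0.26735044 0.073     ]
box rect ((36.788108825683594, 34.763797760009766), (66.8241958618164, 61.15938949584961), 1.4688007831573486) [0.54939729 0.27880451 0.06      ]
tumL [0.517 0.533 0.088]
tumR [ 0.379 -0.05   0.088]
reader near [ 0.353 -0.156  0.02 ]
bucket near [ 0.466 -0.095  0.13 ]
bucket left [0.574 0.061 0.13 ]
bottle [ 0.526 -0.083  0.25 ]
bottle dark [0.619 0.037 0.25 ]
```

View pics/b.png

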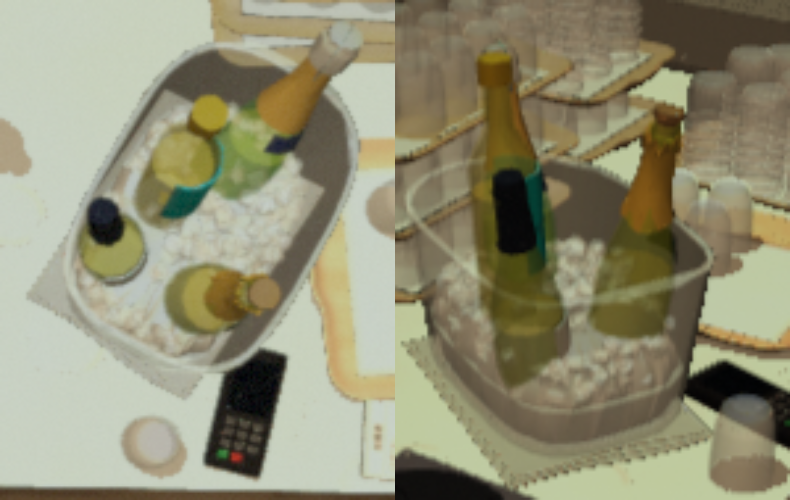

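Both views agree, so the button is at about (0.601, 0.267). The bottles in the bucket stand at x > 0.5, so I'll raise the tool and swing past on the near side with the fingers closed.

Units first: shifts go in shares of 750 mm and turns go in shares of 45 degrees. So -0.22 m / 0.75 = -0.2933, -0.09 m / 0.75 = -0.12, 21.2 degrees / 45 = 0.4711.

Call:
tcp_steps(
  moves=[
    {"pos":[0,0,-0.0533],"rz":0.1556,"aperture":0},
    {"pos":[0.2533,-0.2933,-0.12],"rz":0.4711,"aperture":0},
    {"pos":[0.2533,-0.2933,-0.12],"rz":0.4711,"aperture":0},
    {"pos":[0.2533,-0.2933,-0.12],"rz":0.4711,"aperture":0},
    {"pos":[0.2533,-0.2933,-0.12],"rz":0.4711,"aperture":0},
    {"pos":[0.2533,-0.2933,-0.12],"rz":0.4711,"aperture":0},
    {"pos":[0.2533,-0.2933,-0.12],"rz":0.4711,"aperture":0},
    {"pos":[0.2533,-0.2933,-0.12],"rz":0.4711,"aperture":0},
  ],
  squeeze=10,
)

```text
time_s: 1.62
tool_pos: [0.3321, -0.333, 0.3296]
tool_rot: [179.9, -0.0, 0.0]
force: [1.5, 0.2, 1.1]
grip_width: 0.0417
grasp_force: 0.0
```

Run:
```python
from h import *
print(to_tool([.43,-.05,.33]),to_tool([.43,.15,.33]))
```

```text
[ 0.09809632 -0.28287863 -0.00066365] [ 0.09825364 -0.48287848 -0.00085003]
```

Scaled: -0.4 m / 0.75 = -0.5333, -0.28 m / 0.75 = -0.3733.

Call:
tcp_steps(
  moves=[
    {"pos":[0.1333,-0.3733,0],"aperture":0},
    {"pos":[0.1333,-0.3733,0],"aperture":0},
    {"pos":[0.1333,-0.3733,0],"aperture":0},
    {"pos":[0.1333,-0.3733,0],"aperture":0},
    {"pos":[0.1333,-0.3733,0],"aperture":0},
    {"pos":[0.1333,-0.3733,0],"aperture":0},
    {"pos":[0.1333,-0.3733,0],"aperture":0},
    {"pos":[0.1333,-0.5333,0],"aperture":0},
  ],
)

```text
time_s: 2.28
tool_pos: [0.4315, -0.0166, 0.3291]
tool_rot: [-180.0, -0.1, 0.1]
force: [0.9, -0.2, -0.1]
grip_width: 0.0009
grasp_force: 0.0
```

Run:
```python
from h import *
print(to_tool([.44,.2,.25]),to_tool([.601,.267,.15]))
```

```text
[ 0.00855192 -0.21658578  0.07917534] [ 0.16945011 -0.28340617  0.17945898]
```

Scaled: -0.28 m / 0.75 = -0.3733, 0.05 m / 0.75 = 0.0667.

Call:
tcp_steps(
  moves=[
    {"pos":[0,-0.3733,0],"aperture":0},
    {"pos":[0,-0.3733,0],"aperture":0},
    {"pos":[0,-0.3733,0],"aperture":0},
    {"pos":[0,-0.3733,0],"aperture":0},
    {"pos":[0,-0.3733,0],"aperture":0},
    {"pos":[0,-0.3733,0],"aperture":0},
    {"pos":[0.0667,-0.3733,0.0667],"aperture":0},
    {"pos":[0.0667,-0.3733,0.0667],"aperture":0},
  ],
)

```text
time_s: 2.95
tool_pos: [0.4808, 0.2653, 0.2807]
tool_rot: [-179.9, -0.4, 0.2]
force: [0.5, -2.2, 1.1]
grip_width: 0.0005
grasp_force: 0.0
```

Run:
```python
from h import *
print(to_tool([.601,.267,.12]))
```

```text
[ 0.11911221 -0.00097369  0.16146961]
```

Call:
tcp_steps(
  moves=[
    {"pos":[0.16,-0.0013,0.2133],"aperture":0},
    {"pos":[0.16,-0.0013,0.2133],"aperture":0},
    {"pos":[0.16,-0.0013,0.2133],"aperture":0},
    {"pos":[0.16,-0.0013,0.2133],"aperture":0},
    {"pos":[0.16,-0.0013,0.2133],"aperture":0},
    {"pos":[0.16,-0.0013,0.2133],"aperture":0},
    {"pos":[0.16,-0.0013,0.2133],"aperture":0},
  ],
)

```text
time_s: 3.53
tool_pos: [0.5995, 0.2617, 0.1166]
tool_rot: [180.0, 0.3, -0.0]
force: [-0.4, 0.4, 0.4]
grip_width: 0.0003
grasp_force: 0.0
```

Call:
tcp_steps(
  moves=[
    {"aperture":0},
    {"aperture":0},
  ],
)

```text
time_s: 3.7
tool_pos: [0.5999, 0.2639, 0.1214]
tool_rot: [-179.9, -0.2, 0.1]
force: [0.7, 0.3, -0.6]
grip_width: 0.0008
grasp_force: 0.0
```

Run:
```python
from h import *
print(to_tool([.601,.267,.095]))
a=env.read_camera("top")["color"][110:225,170:290]; b=env.read_camera("scene")["color"][130:260,150:290]
cv2.imwrite("pics/d.png",np.hstack([cv2.resize(a,(390,390)),cv2.resize(b,(390,390))]))
```

```text
[ 0.00100426 -0.00308914  0.02645401]
```

View pics/d.png

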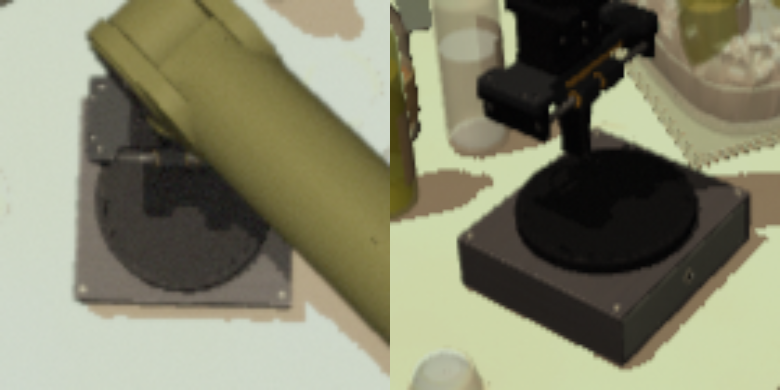

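The closed fingers hang just above the far part of the cover, where the ring was seen, and the arm is clear of everything. I'll descend slowly and watch the force.

Scaled: 0.03 m / 0.75 = 0.04, 0.024 m / 0.75 = 0.032.

Call:
tcp_steps(
  moves=[
    {"pos":[0.0013,-0.004,0.016],"aperture":0},
    {"pos":[0.0013,-0.004,0.032],"aperture":0},
    {"pos":[0.0013,-0.004,0.0347],"aperture":0},
    {"pos":[0.0013,-0.004,0.0373],"aperture":0},
    {"pos":[0.0013,-0.004,0.0387],"aperture":0},
    {"pos":[0.0013,-0.004,0.04],"aperture":0},
    {"pos":[0.0013,-0.004,0.04],"aperture":0},
    {"pos":[0.0013,-0.004,0.04],"aperture":0},
  ],
)

```text
time_s: 4.47
tool_pos: [0.6014, 0.2658, 0.0891]
tool_rot: [-180.0, -0.1, 0.0]
force: [0.8, -0.3, 0.5]
grip_width: 0.0006
grasp_force: 0.2
```

Call:
tcp_steps(
  moves=[
    {"pos":[0,0,0.0013],"aperture":0},
    {"pos":[0,0,0.0027],"aperture":0},
    {"pos":[0,0,0.0027],"aperture":0},
    {"pos":[0,0,0.0027],"aperture":0},
  ],
)

```text
time_s: 4.8
tool_pos: [0.6015, 0.2658, 0.0874]
tool_rot: [-180.0, -0.1, 0.0]
force: [-0.5, -0.1, 3.7]
grip_width: 0.0004
grasp_force: 2.1
```

The tip is 3.6 mm below the cover's face with only a soft spring force, so it is on the button. I'll press on.

Scaled: 0.0055 m / 0.75 = 0.0073, 0.005 m / 0.75 = 0.0067.

Call:
tcp_steps(
  moves=[
    {"pos":[0,0,0.0013],"aperture":0},
    {"pos":[0,0,0.0027],"aperture":0},
    {"pos":[0,0,0.004],"aperture":0},
    {"pos":[0,0,0.0053],"aperture":0},
    {"pos":[0,0,0.0067],"aperture":0},
    {"pos":[0,0,0.0073],"aperture":0},
    {"pos":[0,0,0.0073],"aperture":0},
    {"pos":[0,0,0.0073],"aperture":0},
  ],
)

```text
time_s: 5.47
tool_pos: [0.6014, 0.2658, 0.0817]
tool_rot: [-180.0, -0.1, 0.0]
force: [0.4, 0.2, 5.4]
grip_width: 0.0004
grasp_force: 2.4
```

Scaled: -0.19 m / 0.75 = -0.2533, -0.15 m / 0.75 = -0.2.

Call:
tcp_steps(
  moves=[
    {"aperture":0},
    {"aperture":0},
    {"pos":[0,0,-0.0133],"aperture":0},
    {"pos":[0,0,-0.04],"aperture":0},
    {"pos":[0,0,-0.0933],"aperture":0},
    {"pos":[0,0,-0.1467],"aperture":0},
    {"pos":[0,0,-0.2],"aperture":0},
    {"pos":[0,0,-0.2533],"aperture":0},
  ],
)

```text
time_s: 6.13
tool_pos: [0.5997, 0.2648, 0.2726]
tool_rot: [179.9, 0.2, 0.1]
force: [0.2, 0.1, 0.2]
grip_width: 0.0004
grasp_force: 0.0
```

Call:
tcp_steps(
  moves=[
    {"pos":[-0.04,0,-0.04],"aperture":0},
    {"pos":[-0.0933,0,-0.04],"aperture":0},
    {"pos":[-0.1467,0,-0.04],"aperture":0},
    {"pos":[-0.1733,0.0533,-0.04],"aperture":0},
    {"pos":[-0.2,0.1067,-0.04],"aperture":0},
    {"pos":[-0.2,0.16,-0.04],"aperture":0},
    {"pos":[-0.2,0.2133,-0.04],"aperture":0},
    {"pos":[-0.2,0.2133,-0.04],"aperture":0},
  ],
)

```text
time_s: 6.8
tool_pos: [0.4502, 0.0956, 0.3008]
tool_rot: [179.6, 0.1, -0.7]
force: [1.6, -0.8, 0.1]
grip_width: 0.0004
grasp_force: 0.0
```

Call:
tcp_steps(
  moves=[
    {"aperture":0},
    {"aperture":0},
    {"aperture":0},
    {"aperture":0},
    {"aperture":0},
    {"aperture":0},
    {"aperture":0},
    {"aperture":0},
  ],
)

```text
time_s: 7.47
tool_pos: [0.4511, 0.1058, 0.3014]
tool_rot: [-180.0, 0.0, 0.1]
force: [0.5, 0.5, -0.8]
grip_width: 0.0007
grasp_force: 0.0
```

Run:
```python
from h import *
a=env.read_camera("top")["color"][110:260,120:400]; b=env.read_camera("scene")["color"][130:300,150:400]
cv2.imwrite("pics/e.png",np.hstack([cv2.resize(a,(390,209)),cv2.resize(b,(390,209))]))
```

```text
(no output)
```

View pics/e.png

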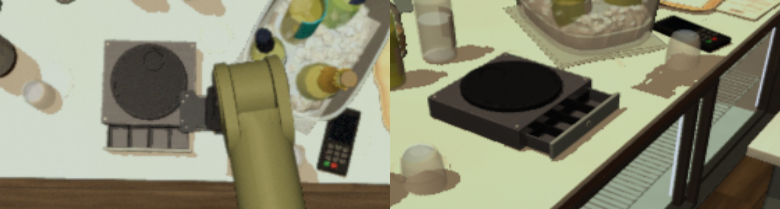

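Both views show the drawer sprung open, with its tray at about (150,137) in the left half. The tumblers and reader are still in place, and the arm is clear.

```bash
python3 -c "
from cell import env
print(env.sign_off())"
```

```text
the job is handed in; nothing more can be done
None
```

I found the button in both camera views rather than by feeling round the cover, pressed it in about 7 mm (peak reading about 5 N), the drawer sprang open, and I let go, moved clear and handed the job in; the tumblers and card reader look undisturbed, and no verdict came back.

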